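# Go / no-go check of a bushing with a plug gauge

### The arm

A 7-joint arm with a two-finger parallel gripper is mounted at the origin on a cart in front of the work surface, level with it; the furniture and walls round the work are solid. World frame = base frame: x ahead of the robot, y to its left, z up, the work surface at z = 0. Lengths are in m, angles in rad, forces in N, time in s.
With the tool pointing down it reaches from about 0.4 to 0.85 m from the base axis. Payload 10.4 kg.
Tool frame: the origin (TCP) lies midway between the tips of the shut fingers; the grasp point (between the pads) lies 19 mm behind it (r.grasp_offset is the distance from the TCP to the grasp point, in m); x points along the fingers, y is the direction in which the jaws open and shut, and the axes are right-handed (so a half turn about x gives the same grasp; the last joint's range is limited). The gripper opens to 87 mm and grips with 3 to 60 N. Pads are 19 mm wide; open, the fingers measure 117 mm over their backs; the gripper's body (75 mm by 190 mm) begins 51 mm behind the grasp point.
Start: joints at [1.326, 0.332, -0.065, 1.46, 0.022, 1.35, -0.088], TCP at [0.138, -0.61, 0.223] pointing down, gripper open.
Joint ranges: [-2.6, 2.6], [-0.5, 2.12], [-1.47, 1.34], [0.16, 2.42], [-1.27, 4.41], [0.06, 2.06], [-2.6, 2.6]. Speed limits (rad/s): [2.22, 2.22, 2.79, 2.79, 3.14, 3.14, 3.14].

### API

Orientations are given as a unit quaternion [x, y, z, w].
In Python, from bench import r, vision, close_job gives the robot as it stands. The module is installed in compiled form; this text tells all that it offers.
- The arm moves only by the shell command python3 -m pendant 'ROWS' [OPENING] [FORCE]. ROWS is text: rows parted by semicolons, each of 6 numbers parted by spaces: the shift along the tool's x, y, z in units of 0.25 m (1.0 is 0.25 m), then the turn, a rotation vector about the tool's x, y, z in units of 1.5 rad (1.0 is 1.5 rad). A call has 1 to 8 rows; each row is the pose to reach, as a shift and turn from the pose commanded when the call began, along the tool's axes at that moment; what a row does not reach only later rows make up. A row lasts 1/10 s, in which the tool goes at most 50 mm and 8.59 degrees, less where a joint would pass 70% of its speed; a pose out of reach is approached as far as the arm can. A call with a number of a shift or a turn outside -1 to 1 is refused whole. A call with a gripper value outside its range is refused whole. OPENING is the gripper command: -1 is shut, 1 is fully open, values between are in proportion, set as the call begins (- or left out, the last holds). The fingers move at their own pace and stop on an object; FORCE is the grip in N (left out, the last holds). Time passes only in rows, so rows that repeat a pose let the fingers close. It gives the time, the measured TCP pose, the force and the opening at its end, in the units of the state.
- r.read_state(): the state, without advancing time (a new reading comes with each control period).
- vision.camera(name): name is "side" or "top" or "wrist"; returns (picture, depth): 480x640x3 uint8, blue, green, red; 480x640 float32, m along the optical axis (not along the pixel's ray), 0 where there is no reading.
- vision.get_calibration(name): a dict with "camera_matrix" (3x3 intrinsics, pixels), "k1" (the pictures are not rectified: a ray, as slopes to the right and down, at radius r is drawn at 1 + k1 r^2 times it, then the intrinsics apply), "rvec" (rotation vector, rad) and "tvec" (3), from world to camera coordinates, as OpenCV has them. Camera axes: x right, y down, z forward; pixel columns grow to the right and rows downward; lengths in m; the calibration is good to about 2 mm. A picture is of the moment at which its call begins: read the wrist's pose just before it. get_calibration takes no time and is no camera call; for the wrist camera it gives the pose at the moment of the call.
- close_job(): hands the job in, once; it reports no verdict.
The state is a dict: "time": time; "joint_positions": joint angles; "joint_vel": joint speeds; "joint_torque": joint torques, N m; "ee_pos": TCP position; "eef_rot": TCP orientation; "ft_force": force on the tool from outside, world axes, zero at the start; "torque": the same for the moment, N m; "width": finger opening in m.
Only numpy, scipy, OpenCV 4.12 (cv2) and the standard library are available. Lean on these libraries where they do the work, as an engineer would, in place of code of your own. Each camera call takes 0.05 s, during which the arm holds its last target. There are 200 camera calls.

### The job

Check the bore of the brass bushing in the aluminium fixture with the double-ended plug gauge: push the slim go end (green collar) into the bore until the collar meets the bushing and draw it out, then press the thick no-go end (red collar) squarely and centrally against the bore to confirm that it will not enter. The bore is open on both sides and either side may be used for either end. Finally lay the gauge back in its wooden rest and let go, leaving the steel doming cube where it stands.

Things in the scene. Friction and masses are not known exactly. Their poses are not given: they have to be found in the camera images.
- gauge: Plug gauge, 125 mm, 0.2 kg, lying level along its y axis in the rest. Origin: on its axis, mid-handle. Handle: dark octagonal bar, 26 mm across flats (facing x and z), y -35 to 35 mm; grip it here from above. Green collar (34 mm diameter) y 35 to 40, go plug (18 mm diameter, last 9 mm tapers to 8) y 40 to 71. Red collar (34) y -35 to -40, flat-ended no-go plug (30 mm diameter) y -40 to -54.
- bore (a point): Centre of the brass bushing's bore, 80 mm above the bench. Bore along this y axis, level, 24 mm diameter, through, mouths at y -12 and 12 mm; bushing 36 mm outside. z up. Fixed aluminium block round it: 60 mm wide (x), 18 thick (y), top 26 mm above this point; foot plate 76 x 64 x 10 mm. Gauge origin is 52 mm away with the go end home, 66 mm with the no-go end on a mouth.
- rest: Wooden gauge rest, fixed. Origin: centre of its underside, on the bench. Foot 60 x 84 x 10 mm; two upright V cradles, 8 mm thick, at y -30 and 30 mm (52 mm clear between), open upwards, tips 54 mm above the bench. The gauge lies in them along the rest's y, its axis 55 mm above the bench. z up.
- doming_cube: A grey steel doming cube, 46 mm a side, with round hollows in its faces, loose on the bench. A bystander. Origin: centre of its underside.

How it is judged:
By the outcome, as a careful person would: the job done as asked, in the order asked, and still so for the second after the job is handed in, with the robot touching nothing.
It also fails if it takes over 61 s, if anything falls off the work surface, if the arm or the gripper's body presses on something with over 40 N, if the wrist force passes 120 N, or if a joint passes its speed limit or range.

## Working session

There is one attempt and no reset: what is moved stays moved. The work goes in short steps, Python scripts to look and compute and a shell command to move; the robot and the scene stay as the last step left them, time stands still between calls to the robot, and variables do not carry over. Pictures are saved under pics/ and viewed, about 8 in all and at most 12, crops included, and the job is handed in when it is done.

```bash
mkdir -p pics; cat > h.py <<'E'
import numpy as np, cv2
from scipy.spatial.transform import Rotation as R
from bench import r, vision
def cal(n):
    c=vision.get_calibration(n); return np.array(c["camera_matrix"],float),float(c["k1"]),R.from_rotvec(np.ravel(c["rvec"])).as_matrix(),np.ravel(c["tvec"])
def snap(n):
    c=cal(n); im,d=vision.camera(n); np.savez('/tmp/%s.npz'%n,im=im,d=d,K=c[0],k1=c[1],Rm=c[2],t=c[3]); return im,d
def load(n): return np.load('/tmp/%s.npz'%n)
def ray(z,u,v):
    K=z['K']; x=(u-K[0,2])/K[0,0]; y=(v-K[1,2])/K[1,1]
    D=np.array([float(z['k1']),0,0,0,0]); p=cv2.undistortPoints(np.array([[[u,v]]],float),K,D)[0,0]
    return np.array([p[0],p[1],1.])
def pix(n,u,v,zz=None):
    z=load(n); q=ray(z,u,v); Rm=z['Rm'];t=z['t']
    c=-Rm.T@t; w=Rm.T@q
    s=z['d'][int(round(v)),int(round(u))] if zz is None else (zz-c[2])/w[2]
    return c+s*w
def cloud(n):
    z=load(n); H,W=z['d'].shape; u,v=np.meshgrid(np.arange(W),np.arange(H))
    p=cv2.undistortPoints(np.stack([u,v],-1).reshape(-1,1,2).astype(float),z['K'],np.array([float(z['k1']),0,0,0,0])).reshape(H,W,2)
    P=np.concatenate([p,np.ones((H,W,1))],-1)*z['d'][...,None]
    return (P-z['t'])@z['Rm']
def rows(dp,drot=None):
    s=r.read_state(); Rt=R.from_quat(s['eef_rot']); return np.round(Rt.inv().apply(dp)/0.25,4)
E
python3 - <<'E'
from h import *
s=r.read_state(); print(s); print(R.from_quat(s['eef_rot']).as_matrix().round(3), r.grasp_offset)
for n in('top','side'):
    im,d=snap(n); cv2.imwrite('pics/%s0.png'%n,im); c=cal(n); print(n,-c[2].T@c[3],c[0][0,0],c[1])
E
```

```text
{'time': 0.0, 'joint_positions': array([ 1.32640678,  0.33291074, -0.06469122,  1.4609024 ,  0.02164298,
        1.34992643, -0.08846814]), 'joint_vel': array([ 0.00093275,  0.00015847, -0.00019959, -0.00149091,  0.00082996,
        0.00064295,  0.00085943]), 'joint_torque': array([-2.70734981e-04, -6.23250747e+01,  2.40020163e-02, -3.89900100e+01,
       -6.15422730e-02,  3.98465584e-02,  1.30287258e-04]), 'ee_pos': array([ 0.13737609, -0.60932604,  0.22174825]), 'eef_rot': array([-0.70266556, -0.0787763 ,  0.70285663, -0.07776868]), 'ft_force': array([0.37490857, 0.48014008, 0.04515014]), 'torque': array([ 0.05259987, -0.0019356 ,  0.02324848]), 'width': 0.08691840219633187}
[[-0.     0.22  -0.975]
 [ 0.001 -0.975 -0.22 ]
 [-1.    -0.001  0.   ]] 0.0187
top [ 0.33224347 -0.02325223  1.29340687] 523.0798302861265 0.004874789123518871
side [0.26550541 0.94057672 0.6888195 ] 535.7140163994752 -0.09001890215064806
```

View pics/top0.png

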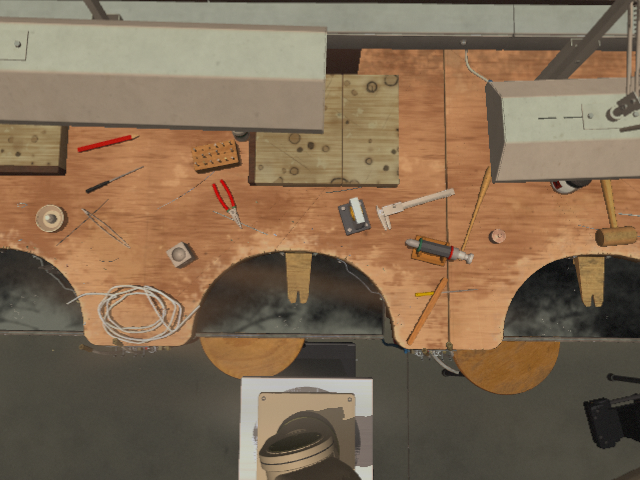

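View pics/side0.png

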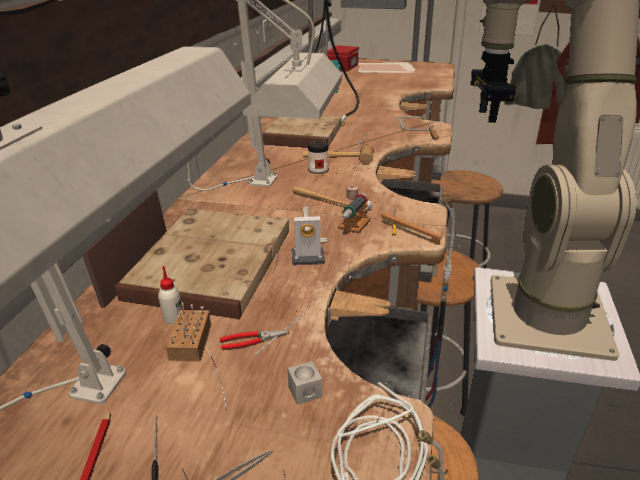

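The top view shows the fixture at about (354,215), the gauge in its rest at about (437,250) and the cube at (180,254). The side view shows the bushing at (308,230). Next I'll enlarge the fixture and gauge region.

```bash
python3 - <<'E'
from h import *
a=load('top')['im'][185:275,325:485]; b=load('side')['im'][185:275,280:385]
a=cv2.resize(a,None,fx=5,fy=5,interpolation=cv2.INTER_CUBIC)[:, :800]; 
cv2.imwrite('pics/topc.png',a)
P=cloud('top'); 
X=P[185:275,325:485].reshape(-1,3)
def rect(m,name):
    q=m[:,:2].astype(np.float32); print(name,len(q),cv2.minAreaRect(q),m[:,2].mean(), q.mean(0))
print(X[:,2].min(),X[:,2].max())
uu=P[185:240,325:375].reshape(-1,3); rect(uu[(uu[:,2]>.095)&(uu[:,2]<.115)],'block top')
rect(uu[(uu[:,2]>.006)&(uu[:,2]<.014)],'foot')
g=P[225:275,395:480].reshape(-1,3); rect(g[(g[:,2]>.045)&(g[:,2]<.08)],'gauge'); rect(g[(g[:,2]>.006)&(g[:,2]<.014)],'restfoot')
c=P[235:275,160:200].reshape(-1,3); rect(c[(c[:,2]>.04)&(c[:,2]<.052)],'cube')
E
```

```text
-0.23942636652338872 1.2934068707514579
block top 233 ((0.5418887138366699, -0.11367297172546387), (0.059885166585445404, 0.02335757203400135), 18.330108642578125) 0.10512353578014284 [ 0.5414421  -0.11323603]
foot 440 ((0.554863691329956, -0.10126151144504547), (0.13603411614894867, 0.11973492801189423), 0.6185343265533447) 0.009843524035840524 [ 0.54440004 -0.10772445]
gauge 644 ((0.4633440375328064, -0.2933218777179718), (0.12461245805025101, 0.04791813716292381), 76.41203308105469) 0.06359532628720725 [ 0.4603229  -0.29890537]
restfoot 392 ((0.46355754137039185, -0.3160822093486786), (0.18243415653705597, 0.1209040954709053), 89.14959716796875) 0.01007132220307641 [ 0.45811537 -0.30727497]
cube 264 ((0.4410094618797302, 0.3084560036659241), (0.047487739473581314, 0.046614158898591995), 34.77374267578125) 0.045386052009937165 [0.44079736 0.3085949 ]
```

View pics/topc.png

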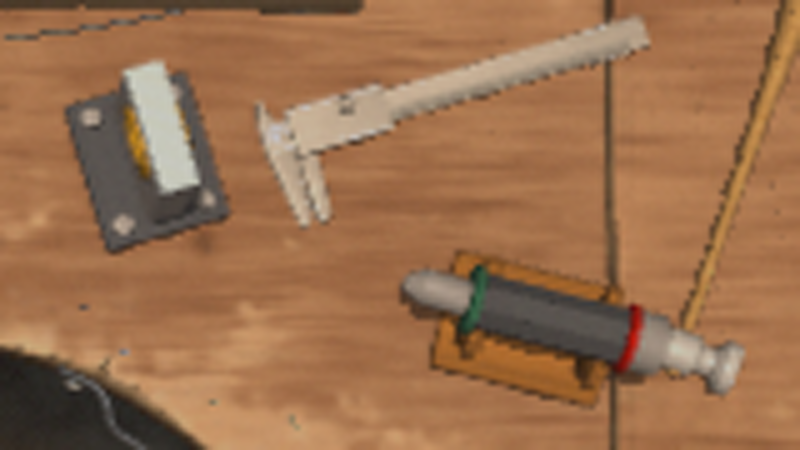

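```bash
python3 -m pendant '-0.056 -0.458 -0.767 -0.371 0 0;-0.056 -0.458 -0.767 -0.371 0 0;-0.056 -0.458 -0.767 -0.371 0 0;-0.056 -0.458 -0.767 -0.371 0 0;-0.056 -0.458 -0.767 -0.371 0 0;-0.056 -0.458 -0.767 -0.371 0 0;-0.056 -0.458 -0.767 -0.371 0 0' 1
cat >> h.py <<'E'
def goto(p,yaw=None):
    """print shift/turn units from the present pose to TCP p, jaw-axis yaw (deg), tool straight down"""
    s=r.read_state(); A=R.from_quat(s['eef_rot'])
    d=A.inv().apply(np.array(p)-s['ee_pos'])/.25
    out=[*d]
    if yaw is not None:
        y=np.radians(yaw); ty=np.array([np.cos(y),np.sin(y),0]); tx=np.array([0,0,-1.]); T=R.from_matrix(np.stack([tx,ty,np.cross(tx,ty)],1))
        out+=[*((A.inv()*T).as_rotvec()/1.5)]
    print('goto',np.round(out,4),'from',s['ee_pos'].round(4),'F',s['ft_force'].round(1),'w',s['width'].round(4),'t',round(s['time'],2))
E
python3 - <<'E'
from h import *
goto([.461,-.30,.25],-13.6)
P=cloud('top'); print(P[258,462:474].round(3)); print('board z',P[150,320],P[120,250],P[150,530])
E
```

```text
time: 0.8
ee_pos: [0.2992, -0.4558, 0.2364]
eef_rot: [-0.654, -0.268, 0.654, -0.268]
ft_force: [0.0, -0.6, -0.2]
width: 0.087Traceback (most recent call last):
  File "<stdin>", line 2, in <module>
  File "h.py", line 33, in goto
    print('goto',np.round(out,4),'from',s['ee_pos'].round(4),'F',s['ft_force'].round(1),'w',s['width'].round(4),'t',round(s['time'],2))
                                                                                            ^^^^^^^^^^^^^^^^
AttributeError: 'float' object has no attribute 'round'
```

```bash
sed -i "s/s\['width'\].round(4)/round(float(s['width']),4)/" h.py
python3 - <<'E'
from h import *
goto([.461,-.30,.25],-13.6)
P=cloud('top'); print(P[258,462:474].round(3)); print('board z',P[150,320],P[120,250],P[150,530])
E
```

```text
goto [-5.490e-02  1.100e-02 -8.985e-01 -3.698e-01  2.000e-04  3.000e-04] from [ 0.2992 -0.4558  0.2364] F [ 0.  -0.6 -0.2] w 0.087 t 0.8
[[ 0.442 -0.378  0.015]
 [ 0.442 -0.378  0.022]
 [ 0.442 -0.383  0.015]
 [ 0.442 -0.384  0.019]
 [ 0.442 -0.387  0.017]
 [ 0.442 -0.388  0.021]
 [ 0.442 -0.391  0.021]
 [ 0.442 -0.393  0.023]
 [ 0.441 -0.394  0.028]
 [ 0.442 -0.397  0.026]
 [ 0.442 -0.399  0.025]
 [ 0.444 -0.409  0.001]]
board z [ 0.70214077 -0.02705639  0.04160825] [0.63957463 0.09462817 0.42722475] [ 0.62132993 -0.42264179  0.33020821]
```

```bash
python3 -m pendant '-0.055 0.011 -0.9 -0.37 0 0;-0.055 0.011 -0.9 -0.37 0 0;-0.055 0.011 -0.9 -0.37 0 0;-0.055 0.011 -0.9 -0.37 0 0;-0.055 0.011 -0.9 -0.37 0 0;-0.055 0.011 -0.9 -0.37 0 0;-0.055 0.011 -0.9 -0.37 0 0'
python3 - <<'E'
from h import *
s=r.read_state();print(s['ee_pos'],s['joint_positions'].round(2))
im,d=snap('wrist'); cv2.imwrite('pics/w1.png',im); c=cal('wrist'); print(-c[2].T@c[3], c[2].round(2)); 
E
```

```text
time: 1.5
ee_pos: [0.4607, -0.3012, 0.2498]
eef_rot: [-0.556, -0.437, 0.556, -0.437]
ft_force: [-0.4, -0.7, -0.1]
width: 0.087
[ 0.46069675 -0.30120853  0.2497922 ] [ 0.91  0.19 -0.47  1.6   0.09  1.38  0.19]
[ 0.48033885 -0.2198168   0.41233353] [[ 0.97 -0.24 -0.  ]
 [-0.23 -0.93  0.3 ]
 [-0.07 -0.29 -0.95]]
```

View pics/w1.png

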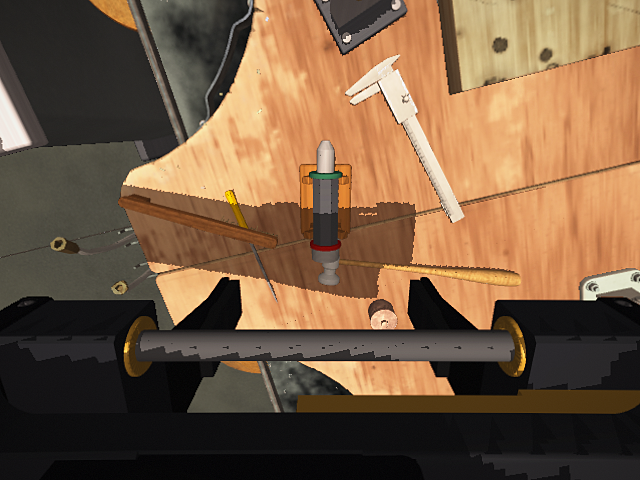

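The wrist view shows the gauge upright in the picture: tip at (325,141), green collar at (325,176), red collar at (326,247). Next I'll fit its axis from depth.

```bash
python3 - <<'E'
from h import *
P=cloud('wrist')
# handle top flat: z ~ .068
for v in range(142,256,6):
    row=P[v,300:352]; m=row[:,2]>.048 
    q=row[m]; 
    if len(q): print(v, 300+np.where(m)[0][[0,-1]], q.mean(0).round(4), 'zmax',q[:,2].max().round(4))
H=P[182:242,312:342].reshape(-1,3); H=H[abs(H[:,2]-.068)<.0025]
c=H.mean(0); u,s,vt=np.linalg.svd((H-c)[:,:2]); d=vt[0]*np.sign(vt[0][1]); print(c,d,np.degrees(np.arctan2(d[1],d[0]))-90, np.ptp((H-c)[:,:2]@d),np.ptp((H-c)[:,:2]@vt[1]))
G=load('wrist')['im'].astype(int)
for nm,m in (('green',(G[...,1]-G[...,2]>25)),('red',(G[...,2]-G[...,1]>70)&(G[...,2]-G[...,0]>70))):
    mm=np.zeros(m.shape,bool); mm[165:255,312:342]=m[165:255,312:342]; mm&=P[...,2]>.06; print(nm,mm.sum(),P[mm].mean(0),P[mm][:,2].max(), np.argwhere(mm).min(0),np.argwhere(mm).max(0))
E
```

```text
142 [321 330] [ 0.478  -0.2323  0.0591] zmax 0.0616
148 [318 333] [ 0.4767 -0.2377  0.0612] zmax 0.064
154 [317 334] [ 0.4754 -0.2432  0.0621] zmax 0.0647
160 [317 334] [ 0.474  -0.2488  0.0621] zmax 0.0647
166 [317 334] [ 0.4726 -0.2545  0.062 ] zmax 0.0657
172 [309 341] [ 0.4707 -0.2604  0.0594] zmax 0.0647
178 [303 348] [ 0.4704 -0.265   0.0702] zmax 0.4123
184 [308 342] [ 0.468  -0.2713  0.0655] zmax 0.0695
190 [313 337] [ 0.4666 -0.277   0.0663] zmax 0.0692
196 [313 337] [ 0.4652 -0.2829  0.0663] zmax 0.0698
202 [313 337] [ 0.4637 -0.2889  0.0663] zmax 0.0696
208 [313 337] [ 0.4622 -0.295   0.0661] zmax 0.0686
214 [313 343] [ 0.4615 -0.2979  0.0796] zmax 0.4123
220 [313 337] [ 0.4605 -0.3038  0.08  ] zmax 0.4123
226 [313 337] [ 0.4578 -0.3135  0.0662] zmax 0.0689
232 [304 346] [ 0.4558 -0.3216  0.0598] zmax 0.0698
238 [306 345] [ 0.4548 -0.3279  0.0609] zmax 0.0689
244 [310 340] [ 0.4544 -0.3293  0.0767] zmax 0.4123
250 [312 338] [ 0.4517 -0.3383  0.0686] zmax 0.0733
[ 0.46153754 -0.29807999  0.06788345] [0.23232162 0.97263902] -13.433793997523594 0.06259559344826293 0.01875116414598
green 163 [ 0.47099112 -0.26279599  0.06910141] 0.07365787655259749 [173 312] [178 341]
red 136 [ 0.45288121 -0.3353139   0.06903165] 0.07333184358268438 [243 312] [250 339]
```

```bash
python3 - <<'E'
from h import *
goto([.4617,-.2987,.036],-13.6)
E
```

```text
goto [ 8.552e-01  3.900e-03 -1.410e-02 -2.200e-03  3.000e-04  7.000e-04] from [ 0.4602 -0.3018  0.2498] F [-0.7 -0.5  0.2] w 0.0868 t 1.55
```

```bash
python3 -m pendant '0.2 0.003 -0.012 -0.002 0 0;0.4 0.003 -0.012 -0.002 0 0;0.55 0.003 -0.012 -0.002 0 0;0.7 0.003 -0.012 -0.002 0 0;0.8 0.003 -0.012 -0.002 0 0;0.855 0.003 -0.012 -0.002 0 0;0.855 0.003 -0.012 -0.002 0 0;0.855 0.003 -0.012 -0.002 0 0'; python3 -m pendant '0 0 0 0 0 0;0 0 0 0 0 0;0 0 0 0 0 0;0 0 0 0 0 0;0 0 0 0 0 0;0 0 0 0 0 0;0 0 0 0 0 0;0 0 0 0 0 0' -1 50;  python3 -m pendant '0 0 0 0 0 0;0 0 0 0 0 0'
```

```text
time: 2.35
ee_pos: [0.4631, -0.2982, 0.0376]
eef_rot: [0.555, 0.437, -0.555, 0.438]
ft_force: [-0.7, 0.3, -0.2]
width: 0.0873
time: 3.15
ee_pos: [0.463, -0.2971, 0.0365]
eef_rot: [-0.555, -0.438, 0.555, -0.438]
ft_force: [-1.3, 0.4, -0.2]
width: 0.0308
time: 3.35
ee_pos: [0.4623, -0.2969, 0.0364]
eef_rot: [-0.555, -0.438, 0.555, -0.438]
ft_force: [-4.8, 1.1, 3.5]
width: 0.025
```

```bash
python3 -m pendant '0 0 0 0 0 0;-0.05 0 0 0 0 0;-0.15 0 0 0 0 0;-0.3 0 0 0 0 0;-0.5 0 0 0 0 0;-0.5 0 0 0 0 0;-0.5 0 0 0 0 0;-0.5 0 0 0 0 0'
python3 - <<'E'
from h import *
s=r.read_state();print(s['ee_pos'],s['ft_force'],s['width'])
# hover beside the fixture on its -y side, 130 mm from bore, yaw 18.3
b=np.array([.5414,-.1132]); n=np.array([-.314,.949]); p=b-.15*n; print(p); goto([*p,.161],18.3)
E
```

```text
time: 4.15
ee_pos: [0.4624, -0.2968, 0.1605]
eef_rot: [-0.555, -0.439, 0.555, -0.438]
ft_force: [-0.9, -0.1, -2.6]
width: 0.0253
[ 0.46238999 -0.29678376  0.16052764] [-0.88185013 -0.11565412 -2.56973244] 0.025326324090386168
[ 0.5885  -0.25555]
goto [-0.0024  0.4524 -0.2775 -0.3691 -0.0005  0.0008] from [ 0.4624 -0.2968  0.1605] F [-0.9 -0.1 -2.6] w 0.0253 t 4.15
```

```bash
python3 -m pendant '0 0.452 -0.277 -0.369 0 0;0 0.452 -0.277 -0.369 0 0;0 0.452 -0.277 -0.369 0 0;0 0.452 -0.277 -0.369 0 0;0 0.452 -0.277 -0.369 0 0;0 0.452 -0.277 -0.369 0 0;0 0.452 -0.277 -0.369 0 0;0 0.452 -0.277 -0.369 0 0'
python3 - <<'E'
from h import *
s=r.read_state();print(s['ee_pos'],R.from_quat(s['eef_rot']).as_matrix().round(4),s['joint_positions'].round(2))
im,d=snap('wrist'); cv2.imwrite('pics/w2.png',im)
E
```

```text
time: 4.95
ee_pos: [0.5884, -0.2566, 0.1616]
eef_rot: [0.415, 0.573, -0.415, 0.573]
ft_force: [-0.3, -0.2, -1.4]
width: 0.0249
[ 0.58835057 -0.25658361  0.16155821] [[-3.000e-04  9.503e-01  3.113e-01]
 [-6.000e-04  3.113e-01 -9.503e-01]
 [-1.000e+00 -5.000e-04  4.000e-04]] [ 0.77  0.47 -0.58  1.47  0.26  1.28  0.48]
```

View pics/w2.png

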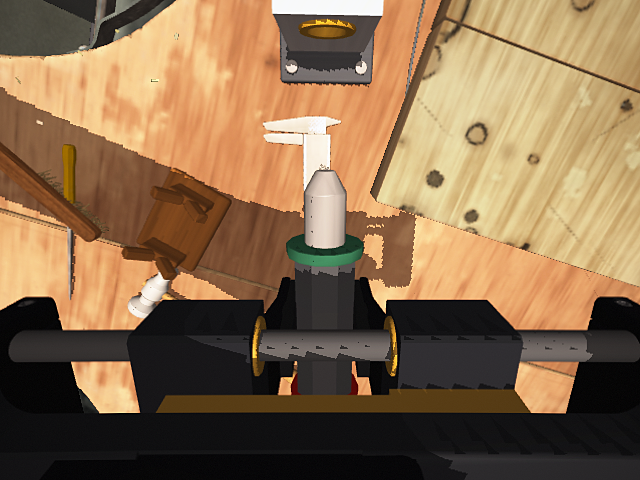

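The wrist view shows the gauge held straight: tip at (325,172), green collar at (325,247). The bushing is at about (328,30) and the front edge of the foot plate runs from (282,82) to (371,82). I'll measure both from this one picture.

```bash
python3 - <<'E'
from h import *
P=cloud('wrist'); im=load('wrist')['im'].astype(int)
F=P[0:100,255:390].reshape(-1,3)
# block frame approx
def fr(yaw): a=np.radians(yaw); return np.array([np.cos(a),np.sin(a)]),np.array([-np.sin(a),np.cos(a)])
f=P[12:72,274:384].reshape(-1,3)
m=(f[:,2]>.02)&(f[:,2]<.10); f=f[m]
# front face: fit plane among points of block face
x,n=fr(18.3); s=f[:,:2]@n
print('hist',np.histogram(s,12))
for yaw in (18.3,):
    # robust plane
    face=f[s<np.percentile(s,5)+.012]
    face=f
    best=None
    rng=np.random.default_rng(0)
    for i in range(400):
        t=f[rng.choice(len(f),3)]; nn=np.cross(t[1]-t[0],t[2]-t[0]); L=np.linalg.norm(nn)
        if L<1e-9: continue
        nn/=L
        if abs(nn[2])>.2: continue
        k=abs((f-t[0])@nn)<.0012
        if best is None or k.sum()>best.sum(): best=k
    g=f[best]; c=g.mean(0); q=np.linalg.svd(g-c)[2][2]; q*=np.sign(q[1]); print('face',len(g),c,q,'yaw',np.degrees(np.arctan2(-q[0],q[1])))
    x2=np.array([q[1],-q[0]])/np.hypot(q[0],q[1]); sx=g[:,:2]@x2
    for zl in np.arange(.03,.105,.01):
        k=abs(g[:,2]-zl)<.005
        if k.sum(): print(zl.round(3),k.sum(),sx[k].min().round(4),sx[k].max().round(4),((sx[k].min()+sx[k].max())/2).round(4))
    # brass
    B=(im[...,2]-im[...,0]>60)&(im[...,2]>90); B[60:]=0;B[:, :290]=0;B[:,370:]=0
    b=P[B]; sb=b[:,:2]@x2; nb=b[:,:2]@(q[:2]/np.hypot(*q[:2])); print('brass',len(b),np.percentile(sb,[1,50,99]),np.percentile(nb,[1,10,50,90]),np.percentile(b[:,2],[1,50,99]),'facen',c[:2]@(q[:2]/np.hypot(*q[:2])))
    print('top',[P[v,328].round(4) for v in (2,6,10,13)])
# gauge: rows along the plug and collar
for v in (172,176,190,205,220,235,270,280):
    row=P[v,285:365]; k=(row[:,2]>.14)&(row[:,2]<.21); q=row[k]; print(v,285+np.where(k)[0][[0,-1]],q[[0,-1]].mean(0).round(4),'zmax',q[:,2].max().round(4))
# foot edges
for v in (78,):
    row=P[v,260:400]; k=abs(row[:,2]-.01)<.003; print('foot',row[k][[0,-1]].round(4))
E
```

```text
hist (array([ 90, 226, 139, 109, 172, 750, 811, 375,  30,  26,  17,   8]), array([-0.28867786, -0.28809063, -0.2875034 , -0.28691617, -0.28632893,
       -0.2857417 , -0.28515447, -0.28456723, -0.28398   , -0.28339277,
       -0.28280554, -0.2822183 , -0.28163107]))
face 2182 [ 0.54541696 -0.11993888  0.06523479] [-0.29528084  0.95537033  0.00876096] yaw 17.17505835015786
0.03 231 0.4558 0.5157 0.4857
0.04 254 0.4561 0.5156 0.4858
0.05 261 0.4561 0.5156 0.4859
0.06 169 0.4561 0.5155 0.4858
0.07 286 0.4559 0.5155 0.4857
0.08 194 0.456 0.5156 0.4858
0.09 334 0.4558 0.5154 0.4856
0.1 349 0.4557 0.5153 0.4855
brass 635 [0.46962928 0.48531861 0.50120982] [-0.27877589 -0.27789151 -0.27657643 -0.27424995] [0.06748572 0.0873423  0.0995665 ] facen -0.27564780343693157
top [array([ 0.5441, -0.1143,  0.1063]), array([ 0.5448, -0.1164,  0.1076]), array([ 0.5453, -0.1179,  0.1065]), array([ 0.5457, -0.1192,  0.1062])]
172 [315 335] [ 0.5681 -0.1926  0.1806] zmax 0.1854
176 [312 337] [ 0.5683 -0.1941  0.1817] zmax 0.1861
190 [305 345] [ 0.5703 -0.1995  0.1816] zmax 0.1886
205 [304 346] [ 0.5723 -0.2056  0.181 ] zmax 0.1907
220 [304 345] [ 0.574  -0.2117  0.1817] zmax 0.1904
235 [298 350] [ 0.5771 -0.2218  0.1692] zmax 0.1902
270 [295 354] [ 0.5806 -0.2317  0.1861] zmax 0.1945
280 [285 364] [ 0.585  -0.245   0.1657] zmax 0.1948
foot [[ 0.5159 -0.1502  0.0091]
 [ 0.5869 -0.1269  0.0089]]
```

```bash
python3 - <<'E'
from h import *
P=cloud('wrist')
f=P[8:75,272:386].reshape(-1,3); f=f[(f[:,2]>.02)&(f[:,2]<.103)]
x=np.array([np.cos(np.radians(18)),np.sin(np.radians(18))]); sx=f[:,:2]@x
cx=(sx.min()+sx.max())/2; k=(abs(sx-cx)>.0195)|(f[:,2]<.058); g=f[k]; sx=sx[k]
for it in range(4):
    A=np.c_[sx,g[:,2],np.ones(len(g))]; n=np.array([-x[1],x[0]]); y=g[:,:2]@n
    c=np.linalg.lstsq(A,y,rcond=None)[0]; e=y-A@c; kk=abs(e)<max(.0008,2*e.std()); g=g[kk]; sx=sx[kk]
print('slope',c, 'yaw',18+np.degrees(np.arctan(c[0])),e.std(),len(g))
yaw=18+np.degrees(np.arctan(c[0])); 
for w in (18.2,yaw):
    a=np.radians(w); X=np.array([np.cos(a),np.sin(a)]);N=np.array([-X[1],X[0]])
    u=f[:,:2]@X; mx=(np.percentile(u,.3)+np.percentile(u,99.7))/2; fn=np.median(g[:,:2]@N)
    print(w,'centre x-coord',mx,'face n',fn,'bore',mx*X+(fn+.009)*N, 'width',np.ptp(u))
# gauge plug: circle-fit per slice (R=9) in frame of tool
s=r.read_state(); T=R.from_quat(s['eef_rot']).as_matrix(); ty,tz=T[:,1],T[:,2]
q=P[185:240,300:350].reshape(-1,3); q=q[(q[:,2]>.175)]-s['ee_pos']
from scipy.optimize import least_squares
a=q@ty; b=-(q@tz); h=q[:,2]; k=(b>.038+.003)&(b<.059); a,b,h=a[k],b[k],h[k]
fn=lambda p: np.hypot(a-p[0]-p[1]*(b-.05),h-p[2]-p[3]*(b-.05))-.009
o=least_squares(fn,[0,0,.019,0],loss='soft_l1',f_scale=.0005); print('plug axis lateral,slope,height above TCP,slope',o.x,abs(o.fun).mean(),len(a))
qq=P[165:185,300:350].reshape(-1,3); qq=qq[qq[:,2]>.17]-s['ee_pos']; print('tip forward',(-(qq@tz)).max())
E
```

```text
slope [-0.01431629 -0.00466884 -0.27530161] yaw 17.179793005417128 0.00016643357774053964 1587
18.2 centre x-coord 0.4807558969930892 face n -0.2840952003327493 bore [ 0.5426265 -0.1111759] width 0.05996504686373594
17.179793005417128 centre x-coord 0.4857422641194624 face n -0.27553159586533554 bore [ 0.54279544 -0.11116541] width 0.0599737544013344
plug axis lateral,slope,height above TCP,slope [0.00035538 0.00347277 0.01840712 0.00562107] 0.0003920179149910244 1814
tip forward 0.08426322393913958
```

```bash
python3 - <<'E'
from h import *
a=np.radians(17.4); n=np.array([-np.sin(a),np.cos(a)]); p=np.array([.5428,-.1112])-.1*n; goto([*p,.0617],17.4)
E
```

```text
goto [ 3.998e-01  2.300e-03 -2.095e-01  8.900e-03  4.000e-04  2.000e-04] from [ 0.5885 -0.2565  0.1617] F [-0.1  0.  -3.2] w 0.0253 t 5.0
```

```bash
python3 -m pendant '0.15 0.002 -0.07 0.009 0 0;0.3 0.002 -0.15 0.009 0 0;0.37 0.002 -0.19 0.009 0 0;0.4 0.002 -0.21 0.009 0 0;0.4 0.002 -0.21 0.009 0 0;0.4 0.002 -0.21 0.009 0 0;0.4 0.002 -0.21 0.009 0 0'
python3 - <<'E'
from h import *
a=np.radians(17.4); n=np.array([-np.sin(a),np.cos(a)]); p=np.array([.5428,-.1112])-.1*n; goto([*p,.0617],17.4)
im,d=snap('wrist'); w=cv2.resize(im[0:290,190:470],None,fx=2,fy=2)
im,d=snap('side'); v=cv2.resize(im[180:270,270:370],(400,360),interpolation=cv2.INTER_CUBIC)
o=np.zeros((580,960,3),np.uint8); o[:,:560]=w; o[:360,560:]=v; cv2.imwrite('pics/w3.png',cv2.resize(o,(800,483)))
E
```

```text
time: 5.7
ee_pos: [0.574, -0.2072, 0.063]
eef_rot: [0.419, 0.569, -0.418, 0.571]
ft_force: [0.1, -0.2, -2.8]
width: 0.0254
goto [ 0.0053 -0.0041 -0.0036  0.0004  0.0012 -0.0012] from [ 0.574  -0.2072  0.063 ] F [ 0.1 -0.2 -2.8] w 0.0254 t 5.7
```

View pics/w3.png

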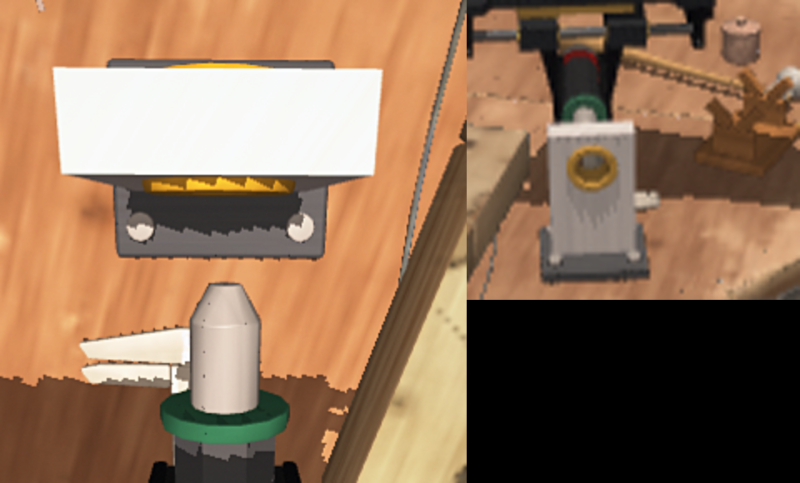

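The plug tip is at (226,285) and the bushing is centred at about (220,183), so they line up closely. I'll check this numerically in tool coordinates.

```bash
cat > rel.py <<'E'
from h import *
from scipy.optimize import least_squares
s=r.read_state(); P=cloud('wrist'); T=R.from_quat(s['eef_rot']).as_matrix(); ty,tz=T[:,1],T[:,2]
Q=P-s['ee_pos']; A=Q@ty; B=-(Q@tz); Z=P[...,2]
k=(Z>.103)&(Z<.11)&(B>.06)&(B<.2)&(abs(A)<.06)
a,b=A[k],B[k]; print('top: lateral centre',(np.percentile(a,.5)+np.percentile(a,99.5))/2,'width',np.ptp(a),'b',np.percentile(b,[1,99]),'z',Z[k].mean())
rc=cv2.minAreaRect(np.c_[a,b].astype(np.float32)); print(rc)
l=[(x,b[(abs(a-x)<.002)].min(),b[(abs(a-x)<.002)].max()) for x in np.arange(-.024,.025,.004)]; l=np.array(l)
print('edge slopes',np.polyfit(l[:,0],l[:,1],1),np.polyfit(l[:,0],l[:,2],1))
k=(abs(A)<.012)&(B>.042)&(B<.059)&(Z>s['ee_pos'][2]+.0185)&(Z<s['ee_pos'][2]+.031); a,b,h=A[k],B[k],Q[...,2][k]
o=least_squares(lambda p: np.hypot(a-p[0]-p[1]*(b-.05),h-p[2]-p[3]*(b-.05))-.009,[0,0,.019,0],loss='soft_l1',f_scale=.0005)
print('plug',o.x,len(a))
k=(abs(A)<.003)&(B<.09)&(B>.05)&(abs(Q[...,2]-.020)<.003); print('tip b',np.percentile(B[k],98) if k.any() else None)
E
python3 - <<'E'
from h import *
snap('wrist'); import rel
E
```

```text
top: lateral centre -0.0006412790951130422 width 0.06057046821299225 b [0.09090091 0.10883945] z 0.10640023705130847
((-0.000692443922162056, 0.10001900792121887), (0.018563464283943176, 0.060495030134916306), 89.59178161621094)
edge slopes [-0.00470693  0.09079298] [-0.00487081  0.10912046]
plug [ 0.00055795  0.00272298  0.01877069 -0.00379814] 1715
tip b 0.06780035607921431
```

```bash
python3 -m pendant '0.005 -0.005 0 0 0 0;0.005 -0.005 0 0 0 0;0.005 -0.005 -0.04 0 0 0;0.005 -0.005 -0.08 0 0 0;0.005 -0.005 -0.12 0 0 0;0.005 -0.005 -0.155 0 0 0;0.005 -0.005 -0.18 0 0 0;0.005 -0.005 -0.19 0 0 0'; python3 -m pendant '0 0 -0.004 0 0 0;0 0 -0.008 0 0 0;0 0 -0.008 0 0 0'
```

```text
time: 6.65
ee_pos: [0.5574, -0.1601, 0.0604]
eef_rot: [0.418, 0.57, -0.418, 0.571]
ft_force: [0.4, -0.0, -3.4]
width: 0.0257
time: 6.95
ee_pos: [0.5569, -0.1594, 0.0603]
eef_rot: [0.418, 0.57, -0.418, 0.57]
ft_force: [0.6, -0.2, -2.5]
width: 0.0258
```

```bash
python3 -m pendant '0 0 -0.004 0 0 0;0 0 -0.008 0 0 0;0 0 -0.008 0 0 0'; python3 -m pendant '0 0 -0.004 0 0 0;0 0 -0.008 0 0 0;0 0 -0.008 0 0 0'
```

```text
time: 7.25
ee_pos: [0.5565, -0.1585, 0.0604]
eef_rot: [0.418, 0.57, -0.419, 0.571]
ft_force: [3.1, -4.7, -4.5]
width: 0.0252
time: 7.55
ee_pos: [0.5565, -0.1585, 0.0605]
eef_rot: [0.418, 0.568, -0.419, 0.571]
ft_force: [5.8, -10.7, -7.4]
width: 0.0251
```

```bash
python3 -m pendant '0 0 0 0 0 0;0 0 0.03 0 0 0;0 0 0.08 0 0 0;0 0 0.15 0 0 0;0 0 0.22 0 0 0;0 0 0.26 0 0 0;0 0 0.26 0 0 0;0 0 0.26 0 0 0'
python3 - <<'E'
from h import *
s=r.read_state(); print(s['joint_positions'].round(2))
P=cloud('top'); L=P[:200,:340].reshape(-1,3); L=L[(L[:,2]>.12)&(L[:,2]<1)]; print('lamp',L.min(0),L.max(0))
k=L[L[:,1]<.15]; print(k.min(0),k[np.argmin(k[:,0])]); 
a=np.radians(17.4); n=np.array([-np.sin(a),np.cos(a)]); p=np.array([.5428,-.1112])+.088*n; print(p); goto([*p,.14],17.4)
E
```

```text
time: 8.35
ee_pos: [0.5752, -0.217, 0.0601]
eef_rot: [0.418, 0.57, -0.418, 0.57]
ft_force: [-1.0, -0.1, -1.5]
width: 0.0253
[ 0.73  0.51 -0.57  1.64  0.3   1.08  0.38]
lamp [ 0.62727572 -0.06882004  0.12048784] [0.97929457 0.67312078 0.50888503]
[ 0.62727572 -0.06882004  0.12048784] [ 0.62727572 -0.02733694  0.40468302]
[ 0.51648441 -0.02722685]
goto [-3.191e-01  4.200e-03 -7.947e-01  1.100e-03 -5.000e-04  0.000e+00] from [ 0.5752 -0.217   0.0601] F [-1.  -0.1 -1.5] w 0.0253 t 8.35
```

```bash
python3 -m pendant '-0.13 0 0 0 0 0;-0.26 0 0 0 0 0;-0.26 0 0 0 0 0;-0.26 0.002 -0.18 0 0 0;-0.26 0.003 -0.35 0 0 0;-0.26 0.004 -0.5 0 0 0;-0.26 0.004 -0.5 0 0 0'; python3 -m pendant '0 0 -0.14 0 0 0;0 0 -0.26 0 0 0;0 0 -0.3 0 0 0;0 0 -0.3 0 0 0;0 0 -0.3 0 0 0'
python3 - <<'E'
from h import *
s=r.read_state(); print(s['joint_positions'].round(2))
im,d=snap('wrist')
im2,d=snap('side'); im3,d=snap('top')
o=np.zeros((480,800,3),np.uint8); o[:,:400]=cv2.resize(im2[150:300,250:375],(400,480)); o[:,400:]=cv2.resize(im3[150:270,260:360],(400,480)); cv2.imwrite('pics/w4.png',o)
a=np.radians(17.4); n=np.array([-np.sin(a),np.cos(a)]); p=np.array([.5428,-.1112])+.085*n; print(p); goto([*p,.0605],17.4)
E
```

```text
time: 9.05
ee_pos: [0.5372, -0.0909, 0.125]
eef_rot: [0.416, 0.573, -0.415, 0.571]
ft_force: [0.1, 0.3, -2.2]
width: 0.0253
time: 9.55
ee_pos: [0.5161, -0.0273, 0.1251]
eef_rot: [0.418, 0.57, -0.418, 0.57]
ft_force: [0.4, -1.0, -1.9]
width: 0.0252
[ 0.6   0.25 -0.71  1.83  0.18  1.12  0.13]
[ 0.51738153 -0.03008957]
goto [ 2.583e-01  1.500e-03  1.080e-02 -0.000e+00  1.000e-04  1.000e-04] from [ 0.5162 -0.0276  0.1251] F [-0.1 -0.  -2.9] w 0.0256 t 9.7
```

View pics/w4.png

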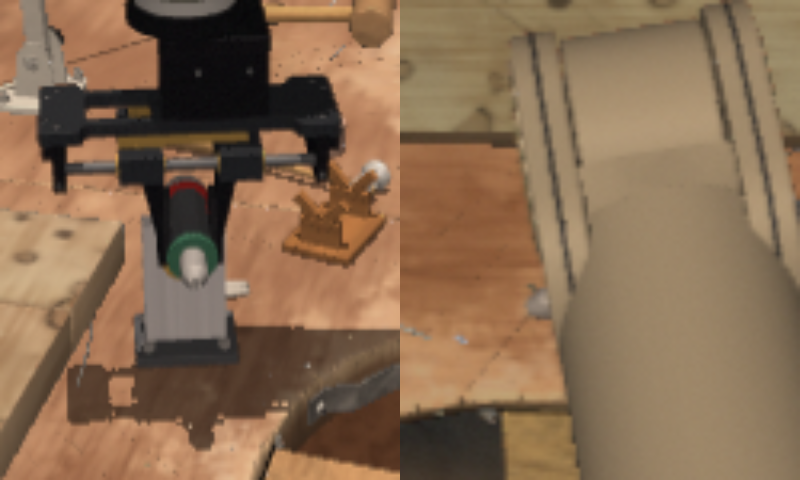

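The gauge has cleared the fixture and stands behind it, with the go end facing the side camera at (192,265). Before descending I'll check how the gauge sits in the grip.

```bash
sed -i 's/^k=(Z>.103)/if 0: pass\nk=(Z>.103)/' rel.py; python3 - <<'E'
from h import *
src=open('rel.py').read().split('\n')
exec('\n'.join(l for l in src if not l.startswith(('k=(Z','a,b=A','rc=','l=','print(\'edge','if 0'))))
goto([.5178,-.0304,.0612],17.3)
E
```

```text
plug [ 0.00036433 -0.00038267  0.01858635  0.00460692] 1708
tip b 0.06831373887384148
goto [2.555e-01 2.700e-03 1.250e-02 1.100e-03 1.000e-04 1.000e-04] from [ 0.5162 -0.0276  0.1251] F [-0.1 -0.  -2.9] w 0.0256 t 9.7
```

```bash
python3 -m pendant '0.12 0.002 0.005 0.001 0 0;0.22 0.002 0.01 0.001 0 0;0.25 0.002 0.012 0.001 0 0;0.255 0.002 0.012 0.001 0 0;0.255 0.002 0.012 0.001 0 0;0.255 0.002 0.012 0.001 0 0'
python3 - <<'E'
from h import *
P=[.5431-.2947*.071-.0002,-.1115+.9556*.071]; goto([*P,.0612],17.3)
im,d=snap('side'); c=cal('side'); cv2.imwrite('pics/w5.png',cv2.resize(im[170:270,260:370],(660,600),interpolation=cv2.INTER_CUBIC))
E
```

```text
time: 10.3
ee_pos: [0.5183, -0.029, 0.0628]
eef_rot: [0.419, 0.569, -0.418, 0.571]
ft_force: [0.1, -0.0, -2.6]
width: 0.0255
goto [ 0.0063 -0.0035  0.0601  0.0013  0.0006 -0.0011] from [ 0.5183 -0.029   0.0628] F [ 0.1 -0.  -2.6] w 0.0255 t 10.3
```

View pics/w5.png

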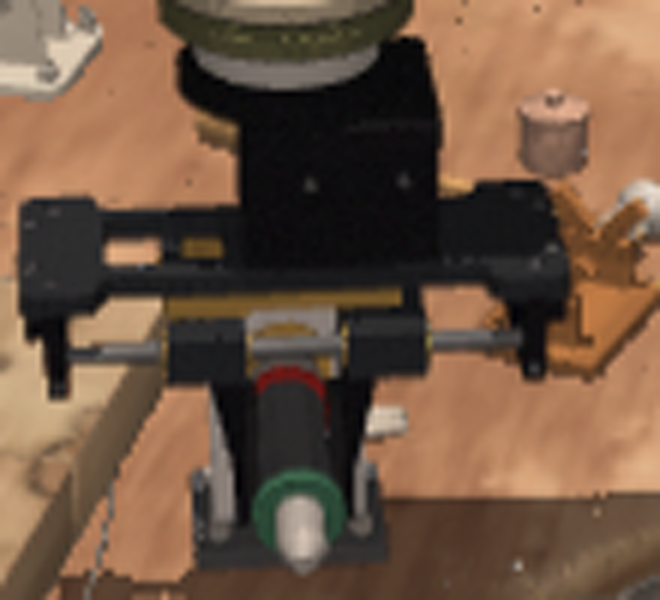

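The gauge sits centred over the foot plate in this view, with the green collar at (298,508) and the red at (290,385). Now I'll advance the no-go end.

```bash
python3 -m pendant '0.002 -0.003 0.01 0.001 0 0;0.002 -0.003 0.025 0.001 0 0;0.002 -0.003 0.04 0.001 0 0;0.002 -0.003 0.052 0.001 0 0;0.002 -0.003 0.058 0.001 0 0;0.002 -0.003 0.058 0.001 0 0;0.002 -0.003 0.058 0.001 0 0'
python3 - <<'E'
from h import *
P=[.5431-.2947*.069-.0002,-.1115+.9556*.069]; goto([*P,.0612],17.3)
E
```

```text
time: 11.05
ee_pos: [0.521, -0.043, 0.061]
eef_rot: [0.419, 0.57, -0.419, 0.57]
ft_force: [0.7, 0.6, -1.5]
width: 0.0253
goto [-0.0007  0.0028  0.0118  0.0004 -0.      0.    ] from [ 0.521 -0.043  0.061] F [ 0.7  0.6 -1.5] w 0.0253 t 11.05
```

```bash
python3 -m pendant '0 0.001 0.004 0 0 0;0 0.001 0.008 0 0 0;0 0.001 0.008 0 0 0'; python3 -m pendant '0 0 0.004 0 0 0;0 0 0.008 0 0 0;0 0 0.008 0 0 0';python3 -c "
from h import *
P=[.5431-.2947*.069-.0002,-.1115+.9556*.069]; goto([*P,.0612],17.3)"
```

```text
time: 11.35
ee_pos: [0.5219, -0.045, 0.0611]
eef_rot: [0.419, 0.57, -0.419, 0.57]
ft_force: [0.5, -0.8, -2.4]
width: 0.025
time: 11.65
ee_pos: [0.5221, -0.0456, 0.0609]
eef_rot: [0.419, 0.57, -0.419, 0.569]
ft_force: [-2.2, 4.4, -1.0]
width: 0.0253
goto [-0.0011  0.0018  0.0004  0.001  -0.001   0.0003] from [ 0.5221 -0.0456  0.0609] F [-2.2  4.4 -1. ] w 0.0253 t 11.65
```

```bash
python3 -m pendant '0 0 0.005 0 0 0;0 0 0.01 0 0 0;0 0 0.01 0 0 0;0 0 0.01 0 0 0'; python3 -m pendant '0 0 0.005 0 0 0;0 0 0.01 0 0 0;0 0 0.01 0 0 0;0 0 0.01 0 0 0;0 0 0.01 0 0 0'
```

```text
time: 12.05
ee_pos: [0.5221, -0.0456, 0.0608]
eef_rot: [0.419, 0.572, -0.418, 0.569]
ft_force: [-6.2, 12.0, 0.5]
width: 0.0251
time: 12.55
ee_pos: [0.5221, -0.0457, 0.0606]
eef_rot: [0.419, 0.573, -0.417, 0.568]
ft_force: [-8.9, 19.2, 3.8]
width: 0.0253
```

```bash
python3 -c "
from h import *
P=[.5431-.2947*.069-.0002,-.1115+.9556*.069]; goto([*P,.0612],17.3)
print(r.read_state()['torque'])
snap('wrist')
src=open('rel.py').read().split('\n')
exec('\n'.join(l for l in src if not l.startswith(('k=(Z','a,b=A','rc=','l=','print(\'edge','if 0'))))"
```

```text
goto [-0.0024  0.002  -0.0001  0.0034 -0.0045  0.0014] from [ 0.5221 -0.0457  0.0606] F [-8.9 19.2  3.8] w 0.0253 t 12.55
[ 3.98687203  1.85930828 -0.18570267]
plug [ 0.00061623  0.00949911  0.01836106 -0.01155632] 1701
tip b 0.06818312819236987
```

```bash
python3 -m pendant '0 0 -0.02 0 0 0;0 0 -0.07 0 0 0;0 0 -0.11 0 0 0;0 0 -0.11 0 0 0;-0.13 0 -0.11 0 0 0;-0.28 0 -0.11 0 0 0;-0.38 0 -0.11 0 0 0;-0.38 0 -0.11 0 0 0'; python3 -c "
from h import *
goto([.4624,-.2968,.155],-13.55)"
```

```text
time: 13.4
ee_pos: [0.518, -0.0256, 0.1597]
eef_rot: [0.42, 0.567, -0.418, 0.572]
ft_force: [0.5, 0.8, -3.2]
width: 0.0255
goto [ 0.019  -0.5351  0.9693  0.3591  0.0012 -0.0042] from [ 0.518  -0.0256  0.1597] F [ 0.5  0.8 -3.2] w 0.0255 t 13.4
```

```bash
python3 -m pendant '0.015 -0.535 0.969 0.359 0 0;0.015 -0.535 0.969 0.359 0 0;0.015 -0.535 0.969 0.359 0 0;0.015 -0.535 0.969 0.359 0 0;0.015 -0.535 0.969 0.359 0 0;0.015 -0.535 0.969 0.359 0 0;0.015 -0.535 0.969 0.359 0 0;0.015 -0.535 0.969 0.359 0 0'; python3 -m pendant '0 0 0 0 0 0;0 0 0 0 0 0'; python3 -c "
from h import *
goto([.4624,-.2968,.075],-13.55); goto([.4624,-.2968,.0364],-13.55)
snap('wrist')
src=open('rel.py').read().split('\n')
exec('\n'.join(l for l in src if not l.startswith(('k=(Z','a,b=A','rc=','l=','print(\'edge','if 0'))))"
```

```text
time: 14.2
ee_pos: [0.4597, -0.2965, 0.1512]
eef_rot: [-0.556, -0.438, 0.556, -0.437]
ft_force: [0.6, 1.0, -1.5]
width: 0.0258
time: 14.4
ee_pos: [0.4607, -0.2951, 0.1521]
eef_rot: [0.555, 0.438, -0.555, 0.438]
ft_force: [0.1, 0.2, -2.1]
width: 0.0252
goto [ 3.085e-01  8.200e-03  5.300e-03  1.800e-03 -1.000e-04  1.000e-04] from [ 0.4607 -0.2951  0.1521] F [ 0.1  0.2 -2.1] w 0.0252 t 14.4
goto [ 4.629e-01  8.200e-03  5.300e-03  1.800e-03 -1.000e-04  1.000e-04] from [ 0.4607 -0.2951  0.1521] F [ 0.1  0.2 -2.1] w 0.0252 t 14.4
plug [-0.00016544 -0.00053053  0.01849768  0.00585921] 1713
tip b 0.06823353338385836
```

```bash
python3 -m pendant '0.06 0.008 0.005 0.002 0 0;0.15 0.008 0.005 0.002 0 0;0.24 0.008 0.005 0.002 0 0;0.24 0.008 0.005 0.002 0 0;0.24 0.008 0.005 0.002 0 0;0.24 0.008 0.005 0.002 0 0;0.24 0.008 0.005 0.002 0 0'; python3 -m pendant '0 0 0 0 0 0'; python3 -m pendant '0 0 0 0 0 0'; python3 -c "
from h import *
goto([.4624,-.2969,.0364],-13.55)
im,d=snap('wrist'); cv2.imwrite('pics/w6.png',cv2.resize(im[130:430,170:480],(775,600)[:2]))"
```

```text
time: 15.15
ee_pos: [0.4626, -0.2984, 0.0934]
eef_rot: [0.556, 0.436, -0.556, 0.438]
ft_force: [0.1, -0.1, -1.7]
width: 0.0254
time: 15.25
ee_pos: [0.4624, -0.2984, 0.0931]
eef_rot: [0.556, 0.436, -0.556, 0.437]
ft_force: [-0.3, -0.1, -3.0]
width: 0.0256
time: 15.35
ee_pos: [0.4622, -0.2983, 0.0928]
eef_rot: [0.556, 0.436, -0.556, 0.437]
ft_force: [0.9, -0.3, -2.5]
width: 0.0252
goto [ 0.2256 -0.0005 -0.0056 -0.0017  0.0003 -0.0005] from [ 0.4622 -0.2983  0.0928] F [ 0.9 -0.3 -2.5] w 0.0252 t 15.35
```

View pics/w6.png

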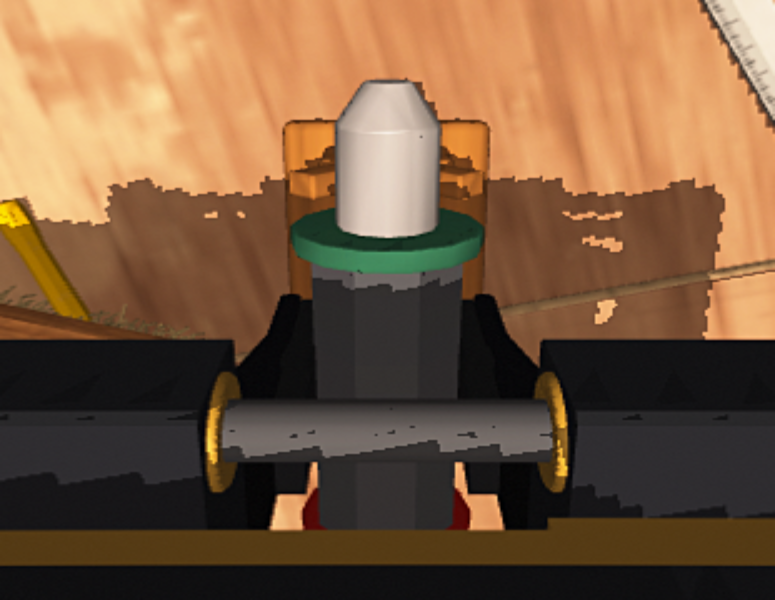

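```bash
python3 -c "
from h import *
s=r.read_state(); P=cloud('wrist'); T=R.from_quat(s['eef_rot']).as_matrix(); Q=P-s['ee_pos']; A=Q@T[:,1]; B=-(Q@T[:,2]); Z=P[...,2]
for lo,hi in ((.046,.056),(.03,.046)):
  for sg in (1,-1):
    k=(Z>lo)&(Z<hi)&(A*sg>.012)&(A*sg<.032)&(B>0)&(B<.06); print(lo,sg,k.sum(),np.percentile(B[k],[1,10,50,90,99]).round(4) if k.any() else '', np.percentile(A[k],[2,98]).round(4) if k.any() else '')
k=(abs(Z-.01)<.003)&(abs(A)<.04)&(B>0)&(B<.07);print('foot',k.sum(),B[k].max(),np.percentile(A[k],[.5,99.5]))
"
```

```text
0.046 1 246 [0.0257 0.0268 0.0303 0.0333 0.0336] [0.013  0.0236]
0.046 -1 255 [0.0259 0.0268 0.0305 0.0333 0.0336] [-0.0239 -0.0133]
0.03 1 31 [0.0316 0.0322 0.0332 0.0335 0.0337] [0.0135 0.0179]
0.03 -1 38 [0.0315 0.0324 0.0332 0.0335 0.0336] [-0.0205 -0.0138]
foot 1201 0.04133071144777253 [-0.03024448  0.0294295 ]
```

The gauge lies centred above the cradles, with the green collar at (388,240). It needs about 1.75 mm forward along its axis. I'll do that while lowering.

```bash
python3 -m pendant '0 0 -0.007 -0.001 0 0;0.07 0 -0.007 -0.001 0 0;0.14 0 -0.007 -0.001 0 0;0.18 0 -0.007 -0.001 0 0;0.2 0 -0.007 -0.001 0 0;0.2 0 -0.007 -0.001 0 0;0.2 0 -0.007 -0.001 0 0'; python3 -m pendant '0.01 0 0 0 0 0;0.02 0 0 0 0 0;0.02 0 0 0 0 0;0.02 0 0 0 0 0'; python3 -c "
from h import *
goto([.4624,-.2969,.0364],-13.55)"
```

```text
time: 16.1
ee_pos: [0.4627, -0.2966, 0.0429]
eef_rot: [0.556, 0.437, -0.556, 0.438]
ft_force: [-0.5, -0.2, -2.0]
width: 0.0248
time: 16.5
ee_pos: [0.4623, -0.2964, 0.0374]
eef_rot: [-0.556, -0.437, 0.556, -0.437]
ft_force: [-0.4, -0.6, -1.5]
width: 0.0254
goto [ 0.0038  0.0008  0.0019 -0.0007  0.0001 -0.    ] from [ 0.4623 -0.2964  0.0374] F [-0.4 -0.6 -1.5] w 0.0254 t 16.5
```

```bash
python3 -m pendant '0.003 0 0 0 0 0;0.005 0 0 0 0 0;0.005 0 0 0 0 0'; python3 -m pendant '0.002 0 0 0 0 0;0.002 0 0 0 0 0;0.002 0 0 0 0 0'
```

```text
time: 16.8
ee_pos: [0.4624, -0.2965, 0.0365]
eef_rot: [-0.556, -0.437, 0.556, -0.437]
ft_force: [-1.7, 2.3, 3.9]
width: 0.0253
time: 17.1
ee_pos: [0.4625, -0.2965, 0.0364]
eef_rot: [-0.556, -0.437, 0.556, -0.437]
ft_force: [-3.2, 3.2, 10.0]
width: 0.0252
```

Contact came at the same height as the grasp, so the gauge is seated. I'll release it and lift.

```bash
python3 -m pendant '-0.004 0 0 0 0 0;-0.004 0 0 0 0 0' - 5; python3 -m pendant '0 0 0 0 0 0;0 0 0 0 0 0;0 0 0 0 0 0;0 0 0 0 0 0;0 0 0 0 0 0;0 0 0 0 0 0' 1;  python3 -m pendant '0 0 0 0 0 0;-0.05 0 0 0 0 0;-0.15 0 0 0 0 0;-0.35 0 0 0 0 0;-0.55 0 0 0 0 0;-0.75 0 0 0 0 0;-0.85 0 0 0 0 0;-0.85 0 0 0 0 0'
python3 - <<'E'
from h import *
snap('wrist'); im=load('wrist')['im']; cv2.imwrite('pics/w7.png',im[100:320,200:460].repeat(2,0).repeat(2,1))
s=r.read_state(); P=cloud('wrist')
H=P[182:242,300:350].reshape(-1,3); H=H[abs(H[:,2]-.068)<.0025]; c=H.mean(0); d=np.linalg.svd((H-c)[:,:2])[2][0]; print(c,np.degrees(np.arctan(d[1]/d[0]))-90,s['ft_force'],s['width'])
G=im.astype(int)
q=[]
for m in (G[...,1]-G[...,2]>25,(G[...,2]-G[...,1]>70)&(G[...,2]-G[...,0]>70)):
    mm=np.zeros(m.shape,bool); mm[165:255,312:342]=m[165:255,312:342]; mm&=(P[...,2]>.06)&(P[...,2]<.08); q.append(P[mm].mean(0)); print(q[-1],P[mm][:,2].max())
print('origin',(q[0]+q[1])/2)
snap('side'); snap('top'); T=cloud('top'); k=T[235:275,160:200].reshape(-1,3); k=k[(k[:,2]>.04)&(k[:,2]<.052)]; print('cube',cv2.minAreaRect(k[:,:2].astype(np.float32)))
E
```

```text
time: 17.3
ee_pos: [0.4624, -0.2964, 0.0365]
eef_rot: [0.556, 0.437, -0.556, 0.437]
ft_force: [0.0, 0.5, -2.3]
width: 0.026
time: 17.9
ee_pos: [0.4624, -0.2964, 0.0366]
eef_rot: [0.556, 0.437, -0.556, 0.437]
ft_force: [-0.3, 0.5, -0.8]
width: 0.0663
time: 18.7
ee_pos: [0.464, -0.297, 0.2545]
eef_rot: [0.556, 0.435, -0.555, 0.44]
ft_force: [0.2, 0.7, 0.4]
width: 0.0872
[ 0.46228589 -0.29536737  0.0679402 ] -14.028549590996079 [ 0.52235047  0.64565603 -0.80075166] 0.08713383266687448
[ 0.47282877 -0.26267887  0.06942189] 0.07353386350760244
[ 0.45487261 -0.33526343  0.06946116] 0.07338348902911958
origin [ 0.46385069 -0.29897115  0.06944153]
cube ((0.44076427817344666, 0.30870282649993896), (0.047229569405317307, 0.04689076170325279), 34.69104766845703)
```

View pics/w7.png

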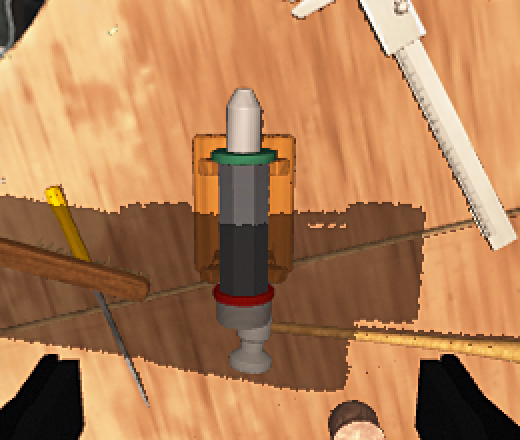

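The gauge lies level in both cradles, with the green collar at (244,157), the red at (244,296) and the fingers clear. I'm handing in the job.

```bash
python3 -m pendant '0 0 0 0 0 0;0 0 0 0 0 0;0 0 0 0 0 0' && python3 -c "
from bench import close_job; print(close_job())"
```

```text
time: 19.15
ee_pos: [0.4621, -0.2962, 0.2483]
eef_rot: [-0.556, -0.438, 0.556, -0.437]
ft_force: [0.8, -0.5, 0.3]
width: 0.0871
the job is handed in; nothing more can be done
None
```

The bore check is done and the job was handed in at 19.2 s. The go end entered the bore fully and the no-go end did not enter.

- **Go end:** I pushed it in from the −y side until the collar met the bushing. It stopped at the expected depth, to within about 1 mm, under about 12 N. Then I drew it out.
- **No-go end:** I carried the gauge over the fixture and pressed this end against the opposite mouth with about 21 N. It stopped at the expected distance and did not enter. Estimated alignment was within about 1 mm of centre, with roughly half a degree of tilt while pressed. The wrist camera could not see that side, so the centring relies on earlier measurements.
- **Gauge back in the rest:** The last checks show both collars at equal height, so it lies level, and its position is within 2 mm of where it started. The jaws are open and the arm is clear.
- **Doming cube:** It has not moved (under 0.5 mm difference between measurements).

One disagreement: for setting the gauge down, the camera and the arm's position reading differed by about 1 mm along the gauge's axis. I used a value between the two, and the gauge seated at the same height it was picked up from.

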